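# Close the centring chuck on a bowl

### The job

The upside-down terracotta bowl on the throwing wheel has to be gripped for trimming: with a fingertip, push sideways against one of the three blue arms of the centring chuck and so turn its top plate clockwise, seen from above, until all three black pads close snugly on the bowl and centre it, without squeezing it hard. Only push: do not pinch an arm between the fingers, and do not touch or lift the bowl yourself. Then take the finger away, leaving the chuck closed and the tools and pots around it undisturbed.

Things in the scene. Friction and masses are not known exactly. Their poses are not given: they have to be found in the camera images.
- chuck (a joint): turn of the chuck's top plate, rad. 0 is fully open; grows CLOCKWISE seen from above, each rad moving all three pads 30 mm inwards. They meet the centred bowl at 0.83; 0.87 to 1.00 is a snug grip, above 1.08 the bowl is squeezed too hard. The plate stays where it is left; turning it takes about 6 N of sideways push at 140 mm from the axis, at 0.83 it jumps by 2 N and then grows about 40 N per rad.
- chuck_axis (a point): the chuck's upright axis, at the flat top surface of its dark grey round plate (310 mm across), 190 mm above the table. The chuck is clamped on the head of a white tabletop throwing wheel, whose spindle stays locked; the position of the wheel changes.
- arm1 (a point): top centre of a chuck arm, 140 mm from the axis and 24 mm above the plate. Each arm is a straight blue guide lying radially on the plate, 104 to 154 mm from the axis, 42 mm wide over its two rails, 24 mm tall, with upright side faces. The three arms are alike, 120 deg apart, and turn with the plate; any of them may be pushed.
- arm2 (a point): the same point on the second arm (see arm1).
- arm3 (a point): the same point on the third arm (see arm1).
- push_rails: the three rails that form the anticlockwise sides of the arms: pushing on their outer faces turns the plate clockwise and closes the chuck. Origin on the chuck's axis at the plate's top; each outer face is 21 mm beside its arm's centre line.
- back_rails: the three rails that form the clockwise sides of the arms, the opposite side faces (same origin).
- pad1: one of three smooth black plastic pads with an orange band: an upright post 18 mm across, standing 1 to 27 mm above the plate on the inner end of the aluminium jaw bar that slides in arm 1. Inner face 85 mm from the axis at joint 0. Sprung outwards: yields above 3 N, then 1 mm per 2 N. Origin on the post's axis, at the plate's top.
- pad2: the same pad at arm 2.
- pad3: the same pad at arm 3.
- bowl: terracotta bowl, stiff, lying mouth down loose on the middle of the plate, up to 7 mm off centre: 120 mm across the rim, 45 mm tall to the foot ring on top, 0.25 to 0.5 kg. Origin at the centre of the rim plane, z up.
- wheel: the tabletop wheel, fixed: white housing 360 mm deep (its x) by 440 mm (its y), deck 130 mm above the table. Origin on the table under the spindle; the housing reaches 180 mm to both sides in x, 160 mm to -y and 280 mm to +y, where the tool deck is.
- tool_cup: bystander: white cup, 64 mm across, 75 mm tall, on the wheel's deck. Origin under its middle.
- loop_tool: bystander: trimming tool with wooden handle and steel loop, 150 mm long, lying on the wheel's deck.
- wood_rib: bystander: flat wooden rib 100 x 45 x 6 mm, lying on the wheel's deck.
- vase1: bystander: dark green bottle vase, 76 mm across, 160 mm tall, on the table. Origin under its middle.
- vase2: bystander: a second dark green vase like vase1.
- mug: bystander: white mug, 84 mm across, 90 mm tall, on the table.
- pot: bystander: terracotta pot, 116 mm across, 100 mm tall, on the table.
Things that resemble listed ones, but are neither listed nor needed, are in the scene too. Leave any purple or yellow look-alike of the bowl alone.

How it is judged:
By the outcome, as a careful person would: the job done as asked, in the order asked, and still so for the second after the job is handed in, with the robot touching nothing.
It also fails if it takes over 38 s, if anything falls off the work surface, if the arm or the gripper's body presses on something with over 40 N, if the wrist force passes 120 N, or if a joint passes its speed limit or range.

### The arm

A 6-joint arm with a two-finger parallel gripper is mounted at the origin on the work surface. World frame = base frame: x ahead of the robot, y to its left, z up, the work surface at z = 0. Lengths are in m, angles in rad, forces in N, time in s.
With the tool pointing down it reaches from about 0.275 to 0.85 m from the base axis. Payload 19 kg.
Tool frame: the origin (TCP) lies at the very end of the fingers, on their centre line; the grasp point (between the pads) lies 19 mm behind it; z points along the fingers, x is the direction in which the jaws open and shut, and the axes are right-handed (so a half turn about z gives the same grasp; the last joint's range is limited). The gripper opens to 85 mm and grips with 20 to 120 N. Pads are 22 mm wide; open, the fingers measure 114 mm over their backs; the gripper's body (76 mm by 85 mm) begins 54 mm behind the grasp point. The pads swing forward as they close: fully open they stand 13 mm farther back than shut.
Start: joints at [1.067, 0.15, 1.437, -0, 1.554, -0.134], TCP at [0.208, 0.536, 0.2] pointing down, gripper open.
Joint ranges: [-2.8, 2.8], [-0.68, 2.1], [0.12, 2.68], [-1.39, 4.53], [0.16, 2.79], [-2.81, 2.81]. Speed limits (rad/s): [1.89, 1.89, 2.22, 3.01, 3.01, 3.01].

### API

Orientations are given as a unit quaternion [w, x, y, z].
In Python, from workcell import manip gives the robot as it stands. The module is installed in compiled form; this text tells all that it offers.
- The arm moves only by the tool servo_tool, never from a script. Its argument "plan" is a list of rows, each a list of 3 entries, a list of its own where there are three numbers: the closure, from 0 (fully open) to 1 (shut), then the shift along the tool's x, y, z in mm, then the turn, a rotation vector about the tool's x, y, z in rad. A call has exactly 8 rows; each row is the pose to reach, as a shift and turn from the pose commanded when the call began, along the tool's axes at that moment; what a row does not reach only later rows make up. A row lasts 1/8 s, in which the tool goes at most 62.5 mm and 10.7 degrees, less where a joint would pass 70% of its speed; a pose out of reach is approached as far as the arm can. A call with a gripper value outside its range is refused whole. The fingers move at their own pace and stop on an object; the grip force is fixed at half the most. Time passes only in rows, so rows that repeat a pose let the fingers close, or fill a call up. It gives the time, the measured TCP pose, the force and the opening at its end, in the units of the state.
- manip.state(): the state, without advancing time (a new reading comes with each control period).
- manip.read_camera(name): name is "scene" or "top" or "wrist"; returns a dict with "color" (420x560x3 uint8, red, green, blue), "fx", "fy", "cx", "cy" (pixels), "dist_coeffs" ([k1, k2, p1, p2, k3] as OpenCV has them; the pictures are not rectified), "camera_from_world" (4x4, takes a point from world to camera coordinates); the wrist camera has in their place "hand_eye" (4x4, takes a point from camera to tool coordinates, whose origin is the TCP and whose axes are the tool frame's). Camera axes: x right, y up, looking along -z (the intrinsics and any distortion apply to the point x, -y, -z); pixel columns grow to the right and rows downward; lengths in m; the calibration is good to about 2 mm. A picture is of the moment at which its call begins: read the wrist's pose just before it. There is no depth.
- manip.hand_in(): hands the job in, once; it reports no verdict.
The state is a dict: "time": time; "joints": joint angles; "qvel": joint speeds; "joint_efforts": joint torques, N m; "ee_pos": TCP position; "eef_rot": TCP orientation; "contact_force": force on the tool from outside, world axes, zero at the start; "torque": the same for the moment, N m; "grip_width": finger opening in m.
Only numpy, scipy, OpenCV 4.12 (cv2) and the standard library are available. Lean on these libraries where they do the work, as an engineer would, in place of code of your own. Each camera call takes 0.05 s, during which the arm holds its last target.

## Working session

There is one attempt and no reset: what is moved stays moved. The work goes in short steps, Python scripts to look and compute and a tool call to move; the robot and the scene stay as the last step left them, time stands still between calls to the robot, and variables do not carry over. Pictures are saved under pics/ and viewed, and the job is handed in when it is done.

Besides the shell and the picture viewer there is one more tool, called after "Call:" in YAML: its name, and indented under it one key for each argument. servo_tool: Moves the arm, as the interface text tells. Its arguments: {"type":"object","properties":{"plan":{"type":"array","items":{"type":"array"}}},"required":["plan"]}

```bash
mkdir -p pics; cat > h.py <<'E'
import numpy as np, cv2, pickle
from workcell import manip
def snap(name,tag):
    s=manip.state(); r=manip.read_camera(name)
    cv2.imwrite(f'pics/{tag}.png',cv2.cvtColor(r['color'],cv2.COLOR_RGB2BGR)); r['state']=s
    pickle.dump(r,open(f'pics/{tag}.pkl','wb')); return r
def load(tag): return pickle.load(open(f'pics/{tag}.pkl','rb'))
def K(r): return np.array([[r['fx'],0,r['cx']],[0,r['fy'],r['cy']],[0,0,1]])
def q2R(q):
    from scipy.spatial.transform import Rotation as R
    return R.from_quat([q[1],q[2],q[3],q[0]]).as_matrix()
def cfw(r):
    if 'camera_from_world' in r: return np.array(r['camera_from_world'])
    s=r['state'];T=np.eye(4);T[:3,:3]=q2R(s['eef_rot']);T[:3,3]=s['ee_pos']
    return np.linalg.inv(T@np.array(r['hand_eye']))
def proj(r,P):
    T=cfw(r);P=np.atleast_2d(P);c=P@T[:3,:3].T+T[:3,3]
    c=c*[1,-1,-1]
    return cv2.projectPoints(c.reshape(-1,1,3),np.zeros(3),np.zeros(3),K(r),np.array(r['dist_coeffs'],float))[0].reshape(-1,2)
def onplane(r,uv,z):
    T=np.linalg.inv(cfw(r));u=cv2.undistortPoints(np.array(uv,float).reshape(-1,1,2),K(r),np.array(r['dist_coeffs'],float)).reshape(-1,2)
    d=np.c_[u[:,0],-u[:,1],-np.ones(len(u))]@T[:3,:3].T;o=T[:3,3]
    return o+d*((z-o[2])/d[:,2])[:,None]
E
python3 - <<'E'
from h import *
for n in ['scene','top']: r=snap(n,n+'0')
s=manip.state();print(s)
import cv2
for n in ['scene0','top0']:
    i=cv2.imread(f'pics/{n}.png');cv2.imwrite(f'pics/{n}b.png',cv2.resize(i,(800,600),interpolation=cv2.INTER_CUBIC))
E
```

```text
{'time': 0.1, 'joints': array([ 1.06698051e+00,  1.50919677e-01,  1.43794472e+00,  1.65931207e-05,
        1.55380695e+00, -1.34036573e-01]), 'qvel': array([-8.87421752e-04, -1.93421805e-03,  1.30553101e-04,  6.02101190e-04,
        8.98923392e-05,  1.14657711e-03]), 'joint_efforts': array([ 5.56456784e-03, -7.14385629e+01, -5.71794248e+01, -3.18300617e-04,
        7.26847735e-03,  1.78378076e-05]), 'ee_pos': array([0.20771963, 0.53589759, 0.19915623]), 'eef_rot': array([ 2.35155360e-04,  8.25048327e-01,  5.65061914e-01, -4.85453257e-04]), 'contact_force': array([-0.135929  , -0.34280136, -0.04068007]), 'torque': array([-0.05279485, -0.05090598,  0.05852218]), 'grip_width': 0.08544569711609848}
```

View pics/scene0b.png

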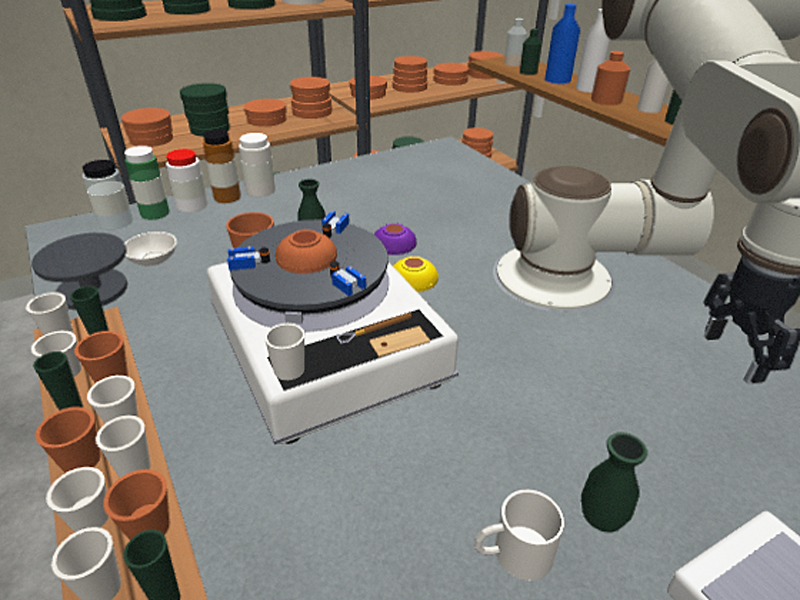

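View pics/top0b.png

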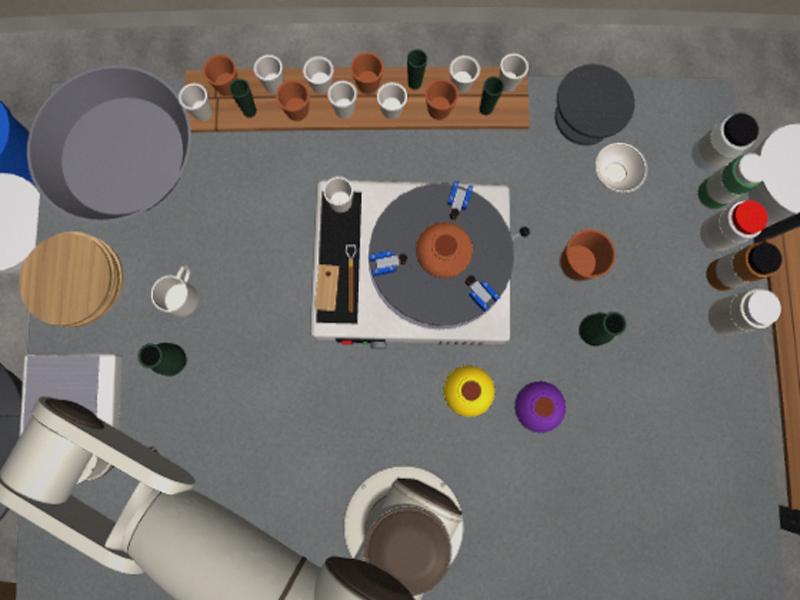

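The top view shows the wheel in the middle. The chuck plate is around (441,254) in the 800x600 picture, with blue arms at about (385,263), (460,196) and (484,294). I'll enlarge it.

```bash
python3 - <<'E'
from h import *
i=cv2.imread('pics/top0.png')[120:240,215:375]
cv2.imwrite('pics/top0c.png',cv2.resize(i,(800,600),interpolation=cv2.INTER_CUBIC))
r=load('top0')
print(onplane(r,[[309,177]],0.19), np.linalg.inv(cfw(r))[:3,3])
# blue centroids
im=r['color'].astype(int);m=((im[...,2]>im[...,0]+60)&(im[...,2]>im[...,1]+50)).astype(np.uint8)
m[:120]=0;m[240:]=0;m[:,:215]=0;m[:,375:]=0
m=cv2.morphologyEx(m,cv2.MORPH_CLOSE,np.ones((7,7)))
n,l,st,c=cv2.connectedComponentsWithStats(m)
for k in range(1,n): print(st[k],c[k],onplane(r,[c[k]],0.21),[round(x,1) for x in cv2.minAreaRect(np.argwhere(l==k)[:,::-1].astype(np.float32))[1]])
E
```

```text
[[ 0.59266292 -0.08570383  0.19      ]] [0.2862578  0.04254393 1.49187538]
[314 127  17  19 160] [322.0625 135.8875] [[ 0.71583124 -0.12720343  0.21      ]] [13.7, 16.1]
[258 175  19  18 215] [266.93953488 183.64186047] [[0.56904627 0.04209468 0.21      ]] [14.6, 16.3]
[329 196  21  22 198] [338.94949495 206.43434343] [[ 0.49776824 -0.17016929  0.21      ]] [17.0, 14.1]
```

View pics/top0c.png

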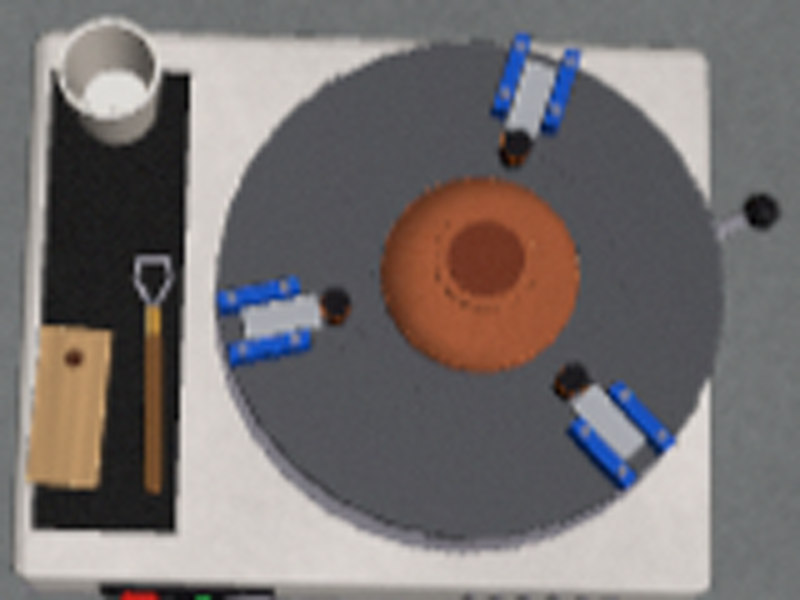

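```bash
cat > ov.py <<'E'
from h import *
def model(ax,th,q):
    L=[]
    c=np.array([ax[0],ax[1],0.19])
    t=np.linspace(0,2*np.pi,60)
    L.append(('plate',c+np.c_[.155*np.cos(t),.155*np.sin(t),0*t]))
    for k in range(3):
        a=th+k*2*np.pi/3;u=np.array([np.cos(a),np.sin(a),0]);v=np.array([-u[1],u[0],0])
        L.append(('arm',np.array([c+u*x+v*y+[0,0,.024] for x,y in[(.104,-.021),(.154,-.021),(.154,.021),(.104,.021),(.104,-.021)]])))
        L.append(('pad',c+u*(.094-.03*q)+np.c_[.009*np.cos(t),.009*np.sin(t),0*t+.027]))
    return L
def overlay(tag,out,box,f,*a):
    r=load(tag);x0,y0,x1,y1=box
    i=cv2.cvtColor(r['color'],cv2.COLOR_RGB2BGR)[y0:y1,x0:x1]
    i=cv2.resize(i,None,fx=f,fy=f,interpolation=cv2.INTER_CUBIC)
    for n,P in model(*a):
        p=(proj(r,P)-[x0,y0]+.5)*f-.5
        cv2.polylines(i,[np.round(p).astype(int)],False,{'plate':(0,255,0),'arm':(0,255,255),'pad':(255,255,255)}[n],1)
    cv2.imwrite(f'pics/{out}.png',i)
E
python3 - <<'E'
from ov import *
a=((.594,-.085),np.radians(101.1),0.)
overlay('top0','o1',(250,120,370,235),5,*a) if 0 else overlay('top0','o1',(250,120,370,235),6,*a)
overlay('scene0','o2',(140,130,290,230),5,*a)
E
```

```text
(no output)
```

View pics/o1.png

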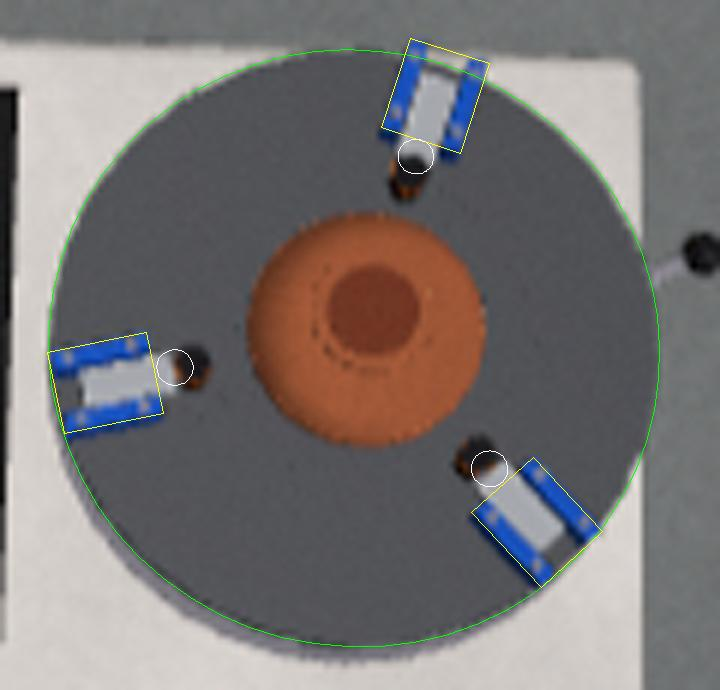

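View pics/o2.png

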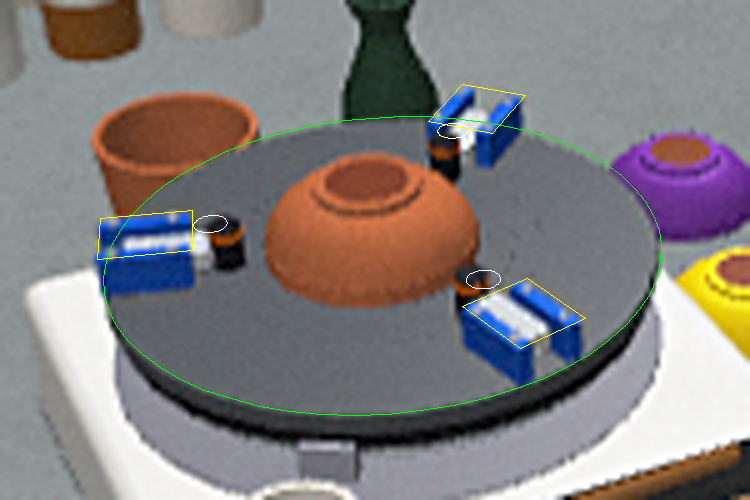

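The arms and plate agree with an axis near (0.594, -0.085) and an arm at 101°. The pads already stand about 8 mm further in than open, so the joint is at about 0.26. I'll move above the left arm's near side with the fingers shut and look with the wrist camera.

Call:
servo_tool:
  plan:
    - [1,[0,0,-60],[0,0,0]]
    - [1,[0,0,-120],[0,0,0]]
    - [1,[-30,42,-150],[0,0,-0.09]]
    - [1,[-65,91,-160],[0,0,-0.18]]
    - [1,[-100,140,-160],[0,0,-0.27]]
    - [1,[-135,189,-160],[0,0,-0.36]]
    - [1,[-170,238,-160],[0,0,-0.45]]
    - [1,[-205,287,-160],[0,0,-0.564]]

```text
time: 1.1
ee_pos: [0.4019, 0.2394, 0.3596]
eef_rot: [-0.0, 0.634, 0.773, -0.0]
contact_force: [0.3, 1.6, -0.5]
grip_width: 0.0002
```

```bash
python3 - <<'E'
from h import *
s=manip.state();print(s['time'],s['ee_pos'],s['eef_rot'],s['joints'],s['grip_width'])
R=q2R(s['eef_rot']);print(R)
print(1000*R.T@(np.array([.53,.046,.36])-s['ee_pos']))
E
```

```text
1.1 [0.40192579 0.23943278 0.35959116] [-3.53429347e-06  6.33885705e-01  7.73426731e-01 -6.90468151e-05] [ 3.72403388e-01 -7.77862822e-02  1.35529006e+00 -6.42158649e-05
  1.86421273e+00 -1.39607394e+00] 0.00019738715620481895
[[-1.96377825e-01  9.80528297e-01 -9.30026123e-05]
 [ 9.80528298e-01  1.96377816e-01 -1.02324629e-04]
 [-8.20685441e-05 -1.11285981e-04 -9.99999990e-01]]
[-214.817285     87.5944299    -0.40095599]
```

Call:
servo_tool:
  plan:
    - [1,[-54,22,0],[0,0,0]]
    - [1,[-108,44,0],[0,0,0]]
    - [1,[-162,66,0],[0,0,0]]
    - [1,[-215,88,0],[0,0,0]]
    - [1,[-215,88,0],[0,0,0]]
    - [1,[-215,88,0],[0,0,0]]
    - [1,[-215,88,0],[0,0,0]]
    - [1,[-215,88,0],[0,0,0]]

```text
time: 2.1
ee_pos: [0.5288, 0.0481, 0.36]
eef_rot: [0.0, 0.635, 0.773, 0.0]
contact_force: [0.1, -0.0, -1.3]
grip_width: -0.0001
```

```bash
python3 - <<'E'
from ov import *
r=snap('wrist','w1');snap('scene','s1')
s=r['state'];print(s['time'],s['ee_pos'],s['contact_force'],s['torque'])
a=((.594,-.085),np.radians(101.1),0.26)
overlay('w1','w1o',(0,0,560,420),1.4,*a)
overlay('s1','s1o',(140,130,290,230),5,*a)
overlay('top0','o1',(250,120,370,235),5,*a)
E
```

```text
2.1 [0.52878341 0.04813863 0.36003724] [ 0.08228091 -0.03199598 -1.32131134] [ 0.02086577 -0.04337028 -0.00126731]
```

View pics/w1o.png

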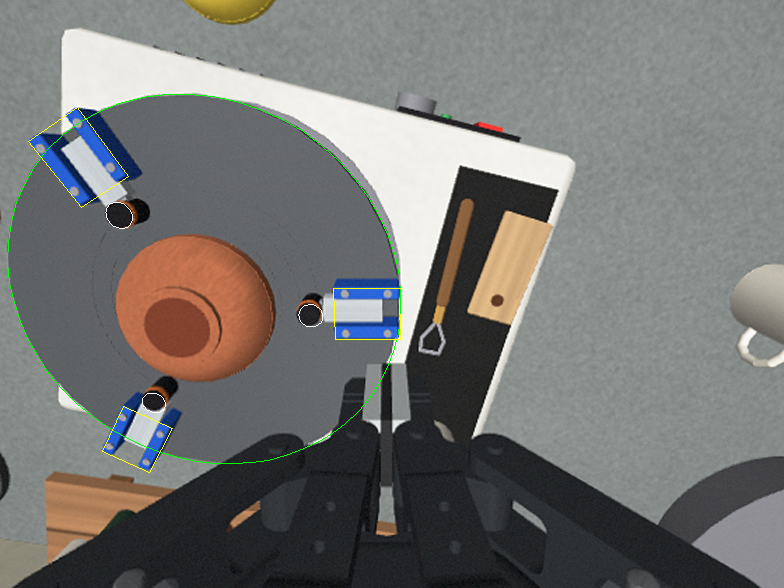

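View pics/s1o.png

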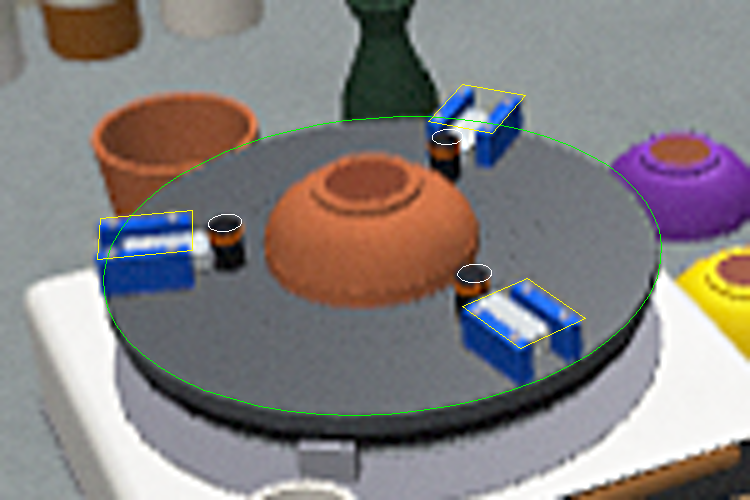

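View pics/o1.png

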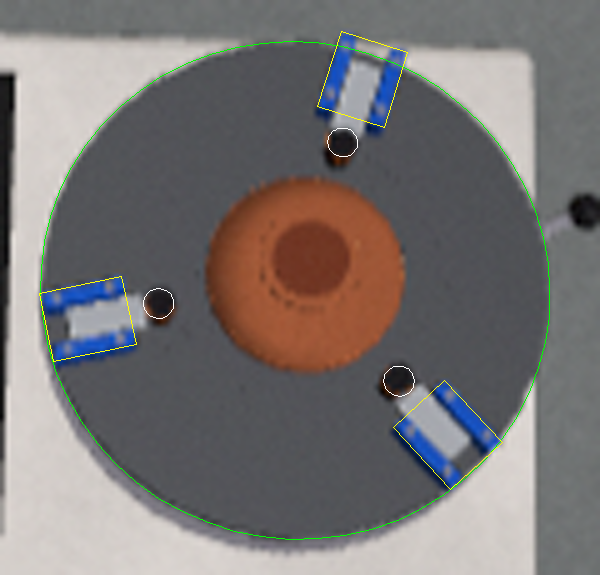

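The wrist view confirms the model: the plate circle, all three arms and all three pads overlay within about 1–2 mm at axis (0.594, -0.085), arm 101.1° and q≈0.26. The shut finger tips, at (387,370), are beside the left arm's push rail. Next I'll descend there to 8 mm above the plate.

Call:
servo_tool:
  plan:
    - [1,[-4,-2,30],[0,0,0]]
    - [1,[-8,-4,70],[0,0,0]]
    - [1,[-8,-4,110],[0,0,0]]
    - [1,[-8,-4,135],[0,0,0]]
    - [1,[-8,-4,150],[0,0,0]]
    - [1,[-8,-4,158],[0,0,0]]
    - [1,[-8,-4,161],[0,0,0]]
    - [1,[-8,-4,161],[0,0,0]]

```text
time: 3.2
ee_pos: [0.527, 0.0386, 0.1993]
eef_rot: [0.0, 0.635, 0.772, 0.0]
contact_force: [0.6, 0.1, -0.7]
grip_width: 0.0001
```

```bash
cat > st.py <<'E'
from ov import *
import sys
q=float(sys.argv[1]);th=np.radians(101.1)-(q-.26);tag=sys.argv[2]
r=snap('wrist',tag);snap('scene',tag+'s')
s=r['state'];d=s['ee_pos'][:2]-[.594,-.085];u=np.array([np.cos(th),np.sin(th)]);v=np.array([-u[1],u[0]])
print(s['time'],s['ee_pos'],'F',s['contact_force'],'rad/tan',d@u,d@v,'Fpush',s['contact_force'][:2]@v)
R=q2R(s['eef_rot']);print('toolx az',np.degrees(np.arctan2(R[1,0],R[0,0])),'th',np.degrees(th),'j6',s['joints'][5])
a=((.594,-.085),th,q)
overlay(tag,tag+'o',(0,0,560,420),1.4,*a)
overlay(tag+'s',tag+'so',(140,130,290,230),5,*a)
E
python3 st.py .26 d1
```

```text
3.2 [0.52703348 0.03861143 0.19926664] F [ 0.57061199  0.07555604 -0.70487562] rad/tan 0.13419151164298007 0.04191583744260867 Fpush -0.5744835536726515
toolx az 101.12627116247022 th 101.1 j6 -1.8376419448625545
```

View pics/d1o.png

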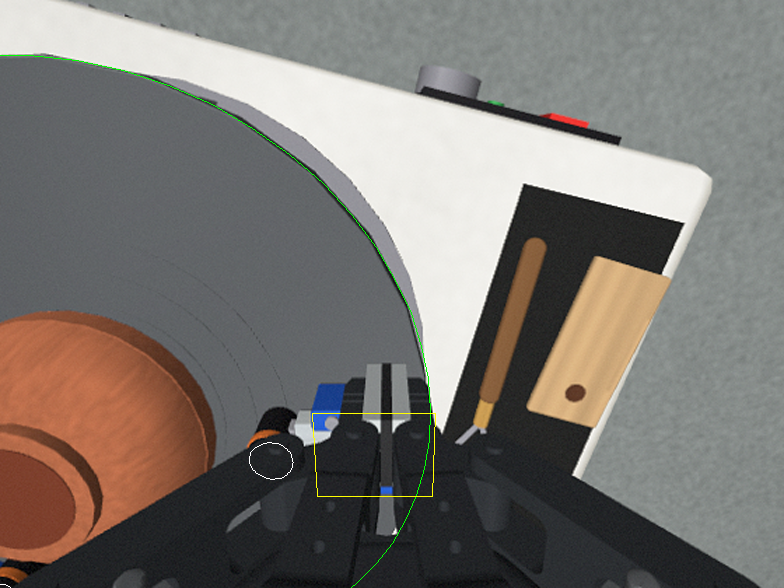

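View pics/d1so.png

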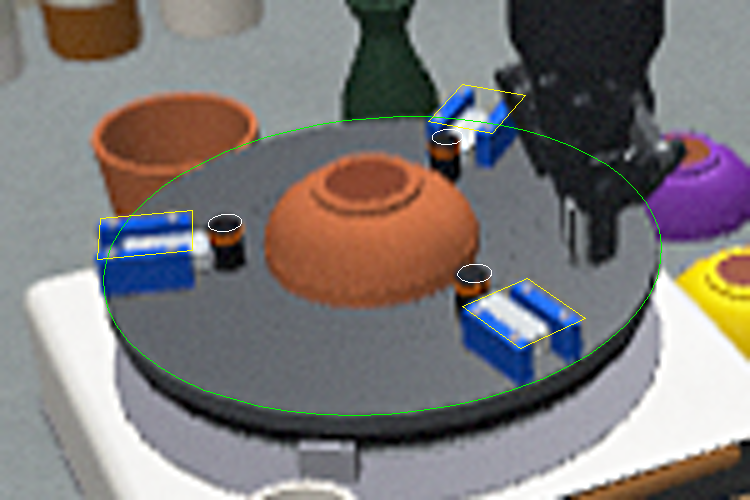

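The scene view matches the overlay, so nothing has been touched. The finger stands about 10 mm from the left arm's push face. I'll make contact and start along a 134 mm arc.

Call:
servo_tool:
  plan:
    - [1,[0,4,0],[0,0,0]]
    - [1,[0,7,0],[0,0,0]]
    - [1,[0,9,0],[0,0,0]]
    - [1,[0,10,0],[0,0,0]]
    - [1,[0.9,14,0],[0,0,0.03]]
    - [1,[1.7,18.1,0],[0,0,0.06]]
    - [1,[2.5,23.5,0],[0,0,0.1]]
    - [1,[2.5,23.5,0],[0,0,0.1]]

```text
time: 4.3
ee_pos: [0.5496, 0.0458, 0.1986]
eef_rot: [-0.0, 0.673, 0.739, -0.0]
contact_force: [-1.0, 0.5, 0.0]
grip_width: 0.0
```

```bash
python3 st.py .36 d2
```

```text
4.3 [0.5496197  0.04575378 0.19855921] F [-1.02578775  0.46348909  0.03459651] rad/tan 0.13433357330621692 0.031947669210405316 Fpush 0.9779050002057046
toolx az 95.36297156857253 th 95.37042204869176 j6 -1.7210063709135623
```

View pics/d2so.png

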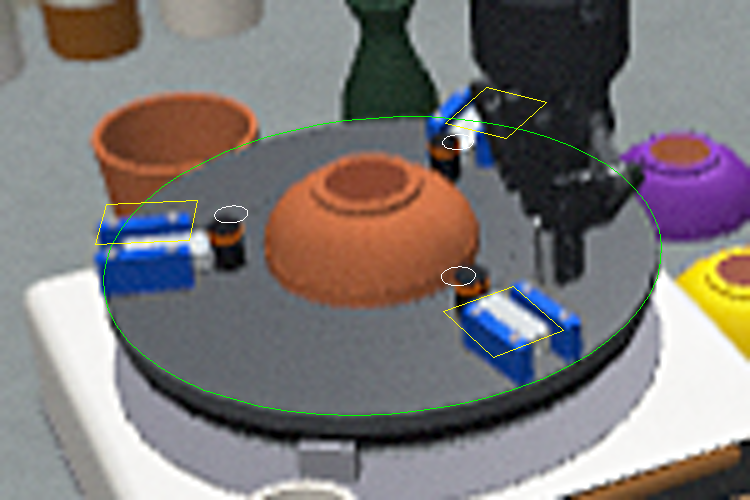

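```bash
python3 - <<'E'
from ov import *
r=load('d2s');s=load('d2')['state']
print((proj(r,[s['ee_pos'],[.594,-.085,.19],[.594-.1925*.13,-.085+.98*.13,.214],[.549,.046,.19]])-[140,130])*5, np.linalg.inv(cfw(r))[:3,3])
a=((.594,-.085),np.radians(101.1),.26)
overlay('d2','w2o',(0,0,560,420),1.4,*a)
w=load('d2');print(proj(w,[s['ee_pos']])*1.4, proj(load('w1'),[load('w1')['state']['ee_pos']])*1.4)
E
```

```text
[[559.61248098 328.24743492]
 [384.25567262 247.23152844]
 [522.55799673 310.80984878]
 [561.29939451 341.50586378]] [0.93667239 0.84020968 0.80778151]
[[386.3148367  350.21478576]] [[386.04280759 350.2282278 ]]
```

View pics/w2o.png

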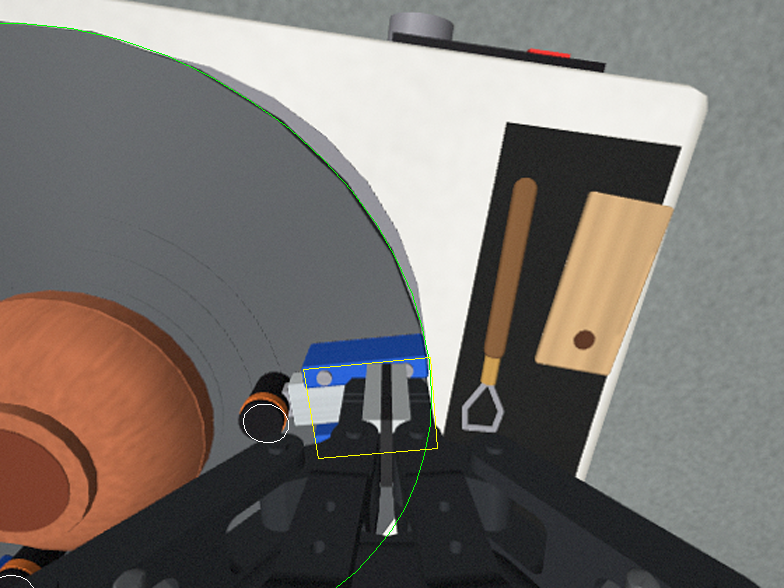

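```bash
python3 - <<'E'
import cv2
i=cv2.imread('pics/d2.png')[220:370,170:370];cv2.imwrite('pics/c1.png',cv2.resize(i,None,fx=4,fy=4,interpolation=cv2.INTER_CUBIC))
i=cv2.imread('pics/d2s.png')[160:220,220:300];cv2.imwrite('pics/c2.png',cv2.resize(i,None,fx=10,fy=10,interpolation=cv2.INTER_CUBIC))
E
```

```text
(no output)
```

View pics/c1.png

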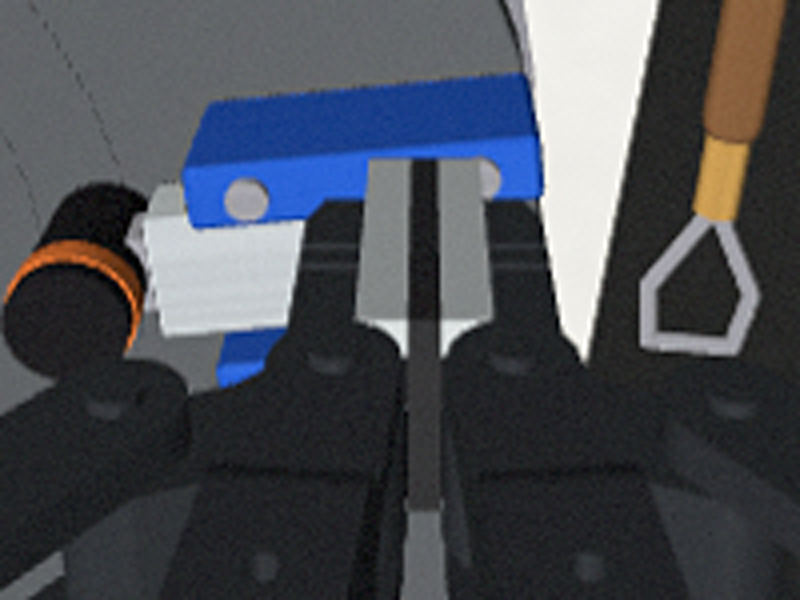

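View pics/c2.png

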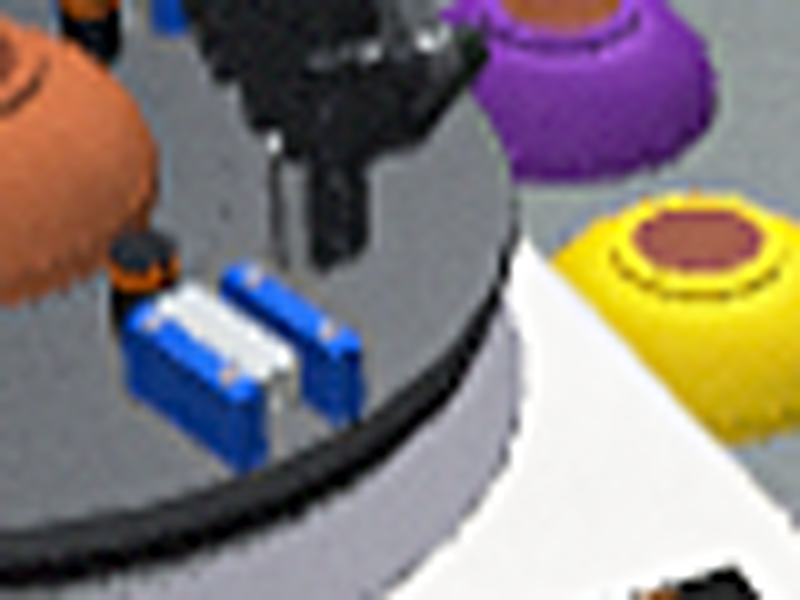

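```bash
python3 - <<'E'
from ov import *
w=load('d2');r=load('d2s');s=w['state'];R=q2R(s['eef_rot']);p=s['ee_pos']
print(np.array(w['hand_eye']).round(3))
for y in(-.011,0,.011):
  for z in(0,-.01,-.02,-.03):
    P=[p+R@[x,y,z] for x in(-.012,.012)]
    print(y,z,proj(w,P).round(1).tolist(),proj(r,P).round(1).tolist())
E
```

```text
[[ 1.     0.001 -0.    -0.   ]
 [ 0.001 -0.949 -0.315 -0.082]
 [-0.001  0.315 -0.949 -0.175]
 [ 0.     0.     0.     1.   ]]
-0.011 0 [[255.4, 233.0], [296.5, 233.0]] [[253.0, 192.2], [257.9, 196.4]]
-0.011 -0.01 [[254.3, 239.8], [297.6, 239.8]] [[252.9, 189.1], [257.9, 193.3]]
-0.011 -0.02 [[253.1, 247.4], [298.8, 247.3]] [[252.8, 185.9], [257.8, 190.1]]
-0.011 -0.03 [[251.8, 255.8], [300.2, 255.8]] [[252.7, 182.7], [257.7, 186.9]]
0 0 [[255.8, 250.2], [296.1, 250.1]] [[249.5, 193.5], [254.4, 197.8]]
0 -0.01 [[254.7, 257.7], [297.2, 257.7]] [[249.4, 190.4], [254.3, 194.6]]
0 -0.02 [[253.6, 266.2], [298.4, 266.1]] [[249.3, 187.2], [254.2, 191.4]]
0 -0.03 [[252.3, 275.5], [299.7, 275.5]] [[249.1, 184.0], [254.1, 188.2]]
0.011 0 [[256.1, 266.7], [295.8, 266.7]] [[245.9, 194.9], [250.8, 199.2]]
0.011 -0.01 [[255.1, 275.0], [296.8, 275.0]] [[245.8, 191.7], [250.7, 196.0]]
0.011 -0.02 [[254.0, 284.2], [298.0, 284.2]] [[245.7, 188.5], [250.6, 192.8]]
0.011 -0.03 [[252.8, 294.4], [299.2, 294.4]] [[245.5, 185.3], [250.5, 189.6]]
```

```bash
python3 - <<'E'
from ov import *
r=load('s1');p=load('w1')['state']['ee_pos'];u=proj(r,[p])[0];print(u)
x,y=int(u[0]),int(u[1])
i=cv2.imread('pics/s1.png')[y-60:y+20,x-55:x+55].copy();i=cv2.resize(i,None,fx=7,fy=7,interpolation=cv2.INTER_CUBIC)
cv2.circle(i,tuple(np.round((u-[x-55,y-60]+.5)*7).astype(int)),4,(0,0,255),1);cv2.imwrite('pics/c3.png',i)
E
```

```text
[258.30898158 138.54875279]
```

View pics/c3.png

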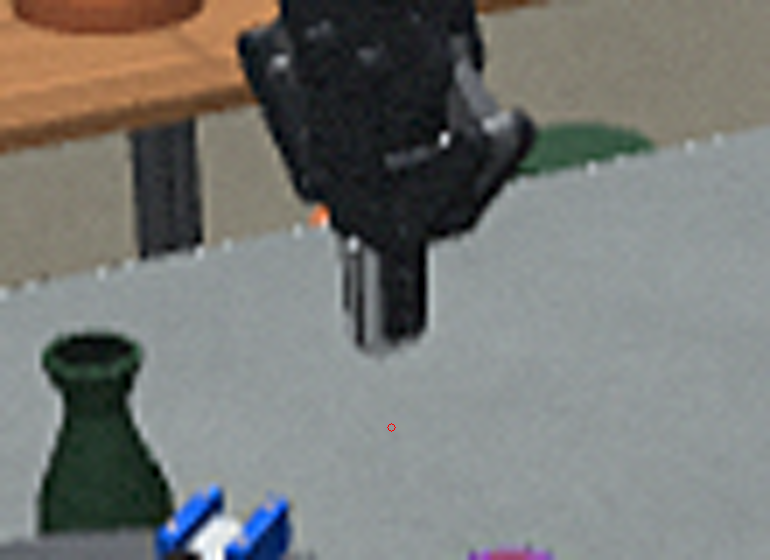

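The pictures disagree with the stated TCP. In both the wrist view and the scene view the shut fingertips end about 30 mm behind (above) the reported TCP. The finger is therefore hovering over the blue rail: there is no force and the chuck hasn't moved. I'll back off and descend lower with force checks.

Call:
servo_tool:
  plan:
    - [1,[-2,-9,-4],[0,0,-0.03]]
    - [1,[-4,-18,-4],[0,0,-0.07]]
    - [1,[-5.7,-26.6,-4],[0,0,-0.1]]
    - [1,[-5.7,-26.6,0],[0,0,-0.1]]
    - [1,[-5.7,-26.6,6],[0,0,-0.1]]
    - [1,[-5.7,-26.6,12],[0,0,-0.1]]
    - [1,[-5.7,-26.6,15],[0,0,-0.1]]
    - [1,[-5.7,-26.6,15],[0,0,-0.1]]

```text
time: 5.4
ee_pos: [0.5234, 0.0375, 0.1833]
eef_rot: [-0.0, 0.635, 0.772, -0.0]
contact_force: [-0.5, 0.2, -0.1]
grip_width: -0.0002
```

```bash
python3 st.py .26 d3; python3 - <<'E'
import cv2
i=cv2.imread('pics/d3.png')[220:370,170:370];j=cv2.resize(i,None,fx=3,fy=3,interpolation=cv2.INTER_CUBIC)
i=cv2.imread('pics/d3s.png')[160:220,220:300];k=cv2.resize(i,None,fx=7.5,fy=7.5,interpolation=cv2.INTER_CUBIC)
cv2.imwrite('pics/c4.png',j);cv2.imwrite('pics/c5.png',k)
E
```

```text
5.4 [0.52336119 0.03747425 0.18334574] F [-0.47448177  0.17589393 -0.13611565] rad/tan 0.133782603045727 0.0457383603101627 Fpush 0.4317420343439229
toolx az 101.12741124062163 th 101.1 j6 -1.840341900783894
```

View pics/c4.png

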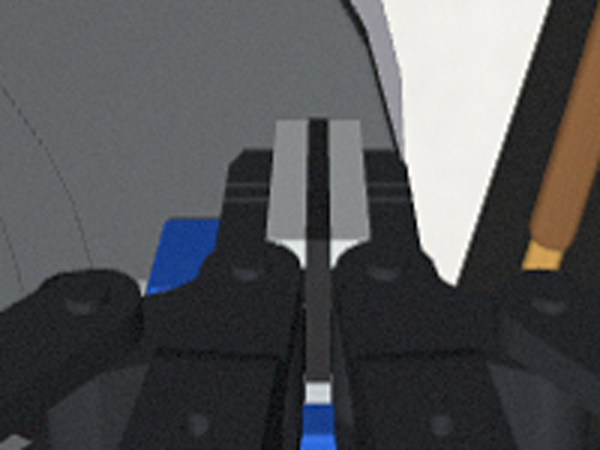

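View pics/c5.png

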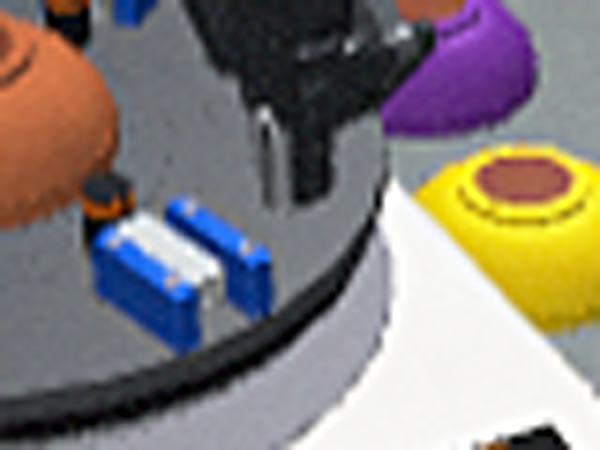

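```bash
python3 - <<'E'
from ov import *
r=load('d3s');s=load('d3')['state'];R=q2R(s['eef_rot']);p=s['ee_pos']
for z in(-.015,-.02,-.025,-.03,-.035):
    P=np.array([p+R@[x,y,z] for x,y in((-.012,-.011),(.012,-.011),(.012,.011),(-.012,.011))])
    print(z,((proj(r,P)-[220,160]+.5)*7.5).round().tolist(), proj(load('d3'),P).round().tolist())
E
```

```text
-0.015 [[301.0, 214.0], [344.0, 243.0], [296.0, 266.0], [253.0, 236.0]] [[254.0, 244.0], [298.0, 243.0], [297.0, 279.0], [254.0, 280.0]]
-0.02 [[301.0, 203.0], [344.0, 231.0], [295.0, 254.0], [253.0, 225.0]] [[253.0, 247.0], [299.0, 247.0], [298.0, 284.0], [254.0, 284.0]]
-0.025 [[301.0, 191.0], [344.0, 219.0], [295.0, 242.0], [252.0, 213.0]] [[252.0, 252.0], [299.0, 251.0], [298.0, 289.0], [253.0, 289.0]]
-0.03 [[301.0, 179.0], [343.0, 208.0], [295.0, 230.0], [252.0, 201.0]] [[252.0, 256.0], [300.0, 256.0], [299.0, 294.0], [253.0, 294.0]]
-0.035 [[300.0, 167.0], [343.0, 196.0], [295.0, 218.0], [252.0, 189.0]] [[251.0, 260.0], [301.0, 260.0], [300.0, 300.0], [252.0, 300.0]]
```

The TCP is already at 0.183, below the plate top, with no contact. Both views therefore put the real tip about 35 mm behind the reported TCP, at roughly z 0.218. I'll descend 18 mm more, slowly.

Call:
servo_tool:
  plan:
    - [1,[0,0,4],[0,0,0]]
    - [1,[0,0,8],[0,0,0]]
    - [1,[0,0,11],[0,0,0]]
    - [1,[0,0,13],[0,0,0]]
    - [1,[0,0,15],[0,0,0]]
    - [1,[0,0,17],[0,0,0]]
    - [1,[0,0,18],[0,0,0]]
    - [1,[0,0,18],[0,0,0]]

```text
time: 6.5
ee_pos: [0.5234, 0.0375, 0.1657]
eef_rot: [-0.0, 0.635, 0.772, -0.0]
contact_force: [-0.3, -0.4, -0.1]
grip_width: -0.0003
```

```bash
python3 st.py .26 d4; python3 - <<'E'
import cv2
i=cv2.imread('pics/d4s.png')[150:220,210:300];k=cv2.resize(i,None,fx=8,fy=8,interpolation=cv2.INTER_CUBIC)
cv2.imwrite('pics/c6.png',k)
E
```

```text
6.5 [0.52339633 0.03747315 0.16565196] F [-0.2818339  -0.39590071 -0.08480757] rad/tan 0.13377475842393366 0.04570409413131945 Fpush 0.35278112246244725
toolx az 101.12949541288422 th 101.1 j6 -1.840435709262441
```

View pics/c6.png

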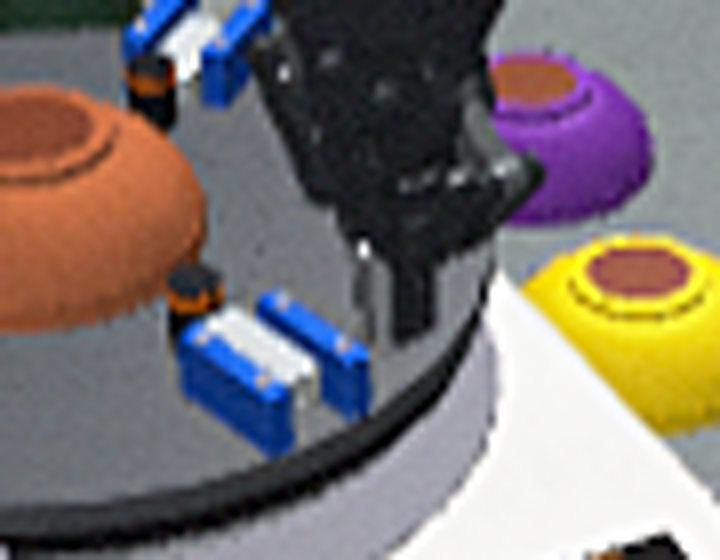

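View pics/d4o.png

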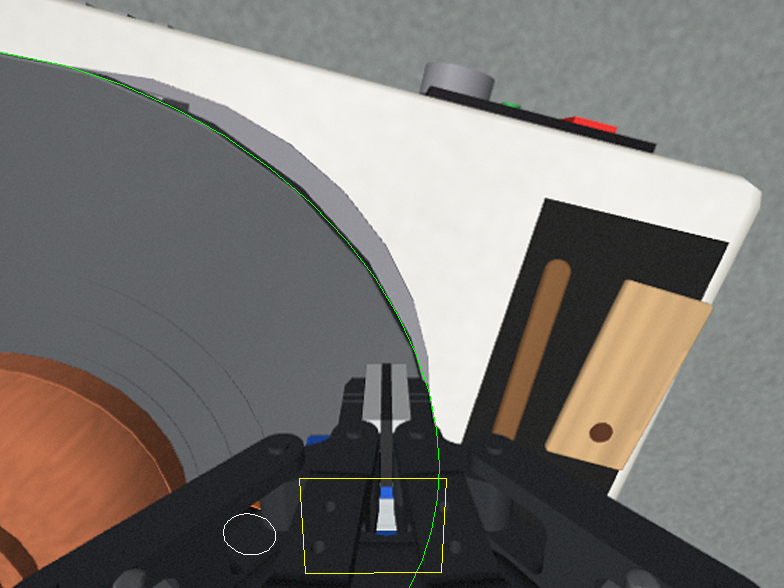

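The tip now stands beside the push rail at about z 0.200, with no contact. Pushing along the arc.

Call:
servo_tool:
  plan:
    - [1,[0,5,0],[0,0,0]]
    - [1,[0,9,0],[0,0,0]]
    - [1,[0,12,0],[0,0,0]]
    - [1,[0,13.7,0],[0,0,0]]
    - [1,[0.9,17.7,0],[0,0,0.03]]
    - [1,[1.7,21.8,0],[0,0,0.06]]
    - [1,[2.5,27.2,0],[0,0,0.1]]
    - [1,[2.5,27.2,0],[0,0,0.1]]

```text
time: 7.6
ee_pos: [0.5497, 0.0452, 0.1656]
eef_rot: [-0.0, 0.673, 0.74, -0.0]
contact_force: [-0.4, -0.1, 0.4]
grip_width: -0.0002
```

```bash
python3 st.py .36 d5; python3 - <<'E'
import cv2
i=cv2.imread('pics/d5s.png')[150:220,210:300];k=cv2.resize(i,None,fx=8,fy=8,interpolation=cv2.INTER_CUBIC)
cv2.imwrite('pics/c7.png',k)
E
```

```text
7.6 [0.54974032 0.04520752 0.16558995] F [-0.39293042 -0.11506032  0.41135456] rad/tan 0.13377841458868522 0.03187870617053519 Fpush 0.4019746125561135
toolx az 95.39070348498896 th 95.37042204869176 j6 -1.722467032169368
```

View pics/d5so.png

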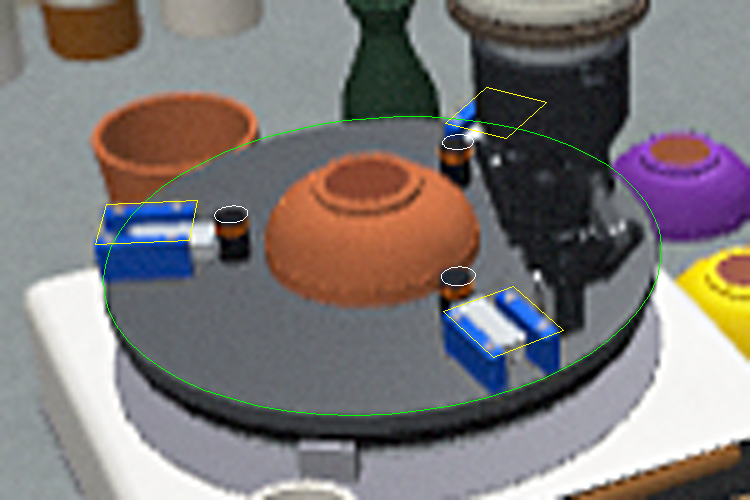

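View pics/c7.png

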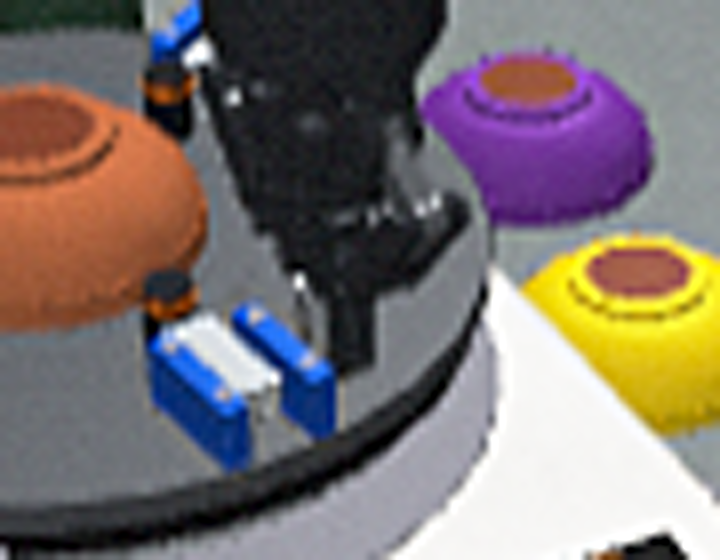

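The plate turned just as modelled: the q=0.36 overlay matches and the pads have moved in. Continuing to about 0.71.

Call:
servo_tool:
  plan:
    - [1,[1.4,6.7,0],[0,0,0.05]]
    - [1,[2.5,13.5,0],[0,0,0.1]]
    - [1,[3.3,20.4,0],[0,0,0.15]]
    - [1,[3.7,27.3,0],[0,0,0.2]]
    - [1,[3.75,34.1,0],[0,0,0.25]]
    - [1,[3.5,41,0],[0,0,0.3]]
    - [1,[2.85,47.9,0],[0,0,0.35]]
    - [1,[2.85,47.9,0],[0,0,0.35]]

```text
time: 8.7
ee_pos: [0.5971, 0.0525, 0.1656]
eef_rot: [0.0, 0.791, 0.611, -0.0]
contact_force: [-0.1, -0.2, 0.3]
grip_width: -0.0003
```

```bash
python3 st.py .71 d6
```

```text
8.7 [0.59714793 0.05247013 0.1655915 ] F [-0.05332879 -0.2466723   0.33313806] rad/tan 0.13377861725578583 0.03179978873161797 Fpush -0.010937466015968029
toolx az 75.38735663237469 th 75.31689921911295 j6 -1.3565506235993585
```

View pics/d6so.png

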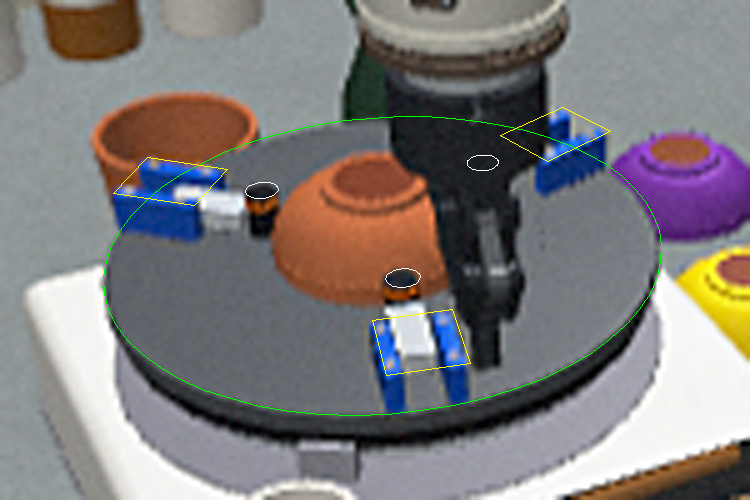

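View pics/d6o.png

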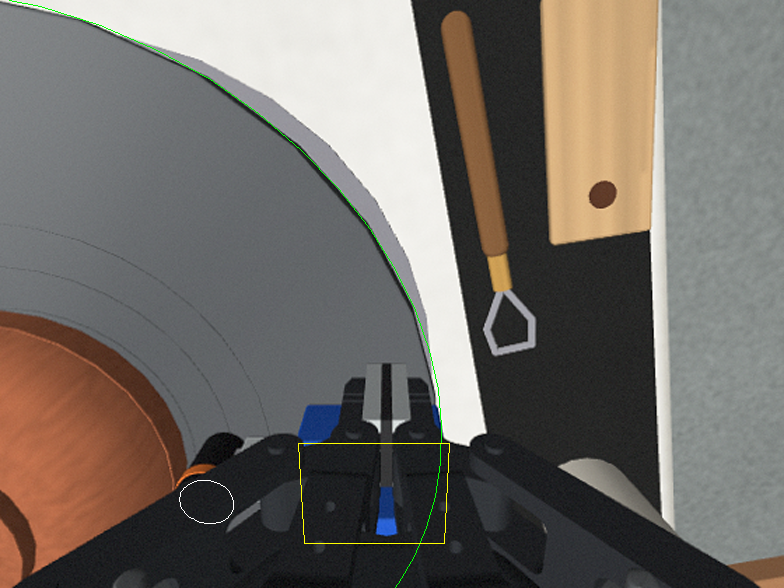

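Still on the model, with q≈0.70 and the bowl already being nudged. Next slow step to about 0.86, ending while moving so the push force can be read.

Call:
servo_tool:
  plan:
    - [1,[0.9,4,0],[0,0,0.03]]
    - [1,[1.4,6.7,0],[0,0,0.05]]
    - [1,[1.9,9.45,0],[0,0,0.07]]
    - [1,[2.3,12.2,0],[0,0,0.09]]
    - [1,[2.7,14.9,0],[0,0,0.11]]
    - [1,[2.85,16.3,0],[0,0,0.12]]
    - [1,[3.1,18.3,0],[0,0,0.135]]
    - [1,[3.3,20.4,0],[0,0,0.15]]

```text
time: 9.8
ee_pos: [0.6168, 0.0508, 0.1658]
eef_rot: [-0.001, 0.835, 0.55, -0.001]
contact_force: [-9.2, 2.1, 2.7]
grip_width: -0.0
```

```bash
python3 st.py .86 d7; python3 -c "
from ov import *
snap('top','t7');overlay('t7','t7o',(250,120,370,235),5,(.594,-.085),np.radians(101.1)-.6,.86)"
```

```text
9.8 [0.61684419 0.05075473 0.16578251] F [-9.15061894  2.11765469  2.70263389] rad/tan 0.1337322160129868 0.03266342019562124 Fpush 9.242639461806577
toolx az 66.72915623121733 th 66.7225322921506 j6 -1.2070730136892447
```

View pics/d7so.png

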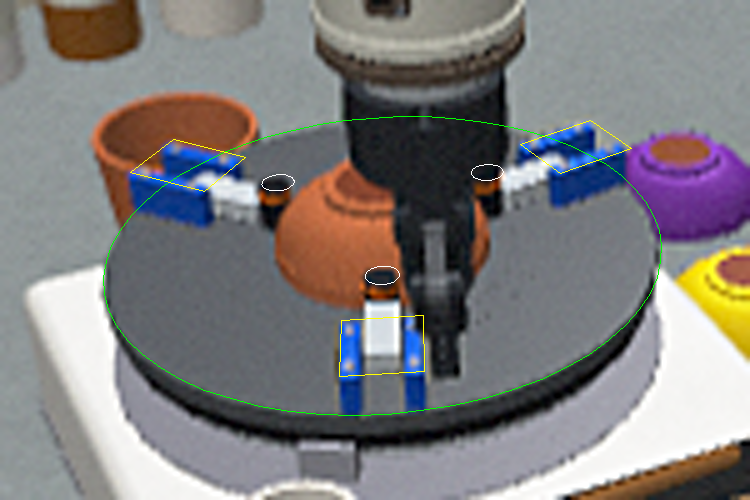

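View pics/t7o.png

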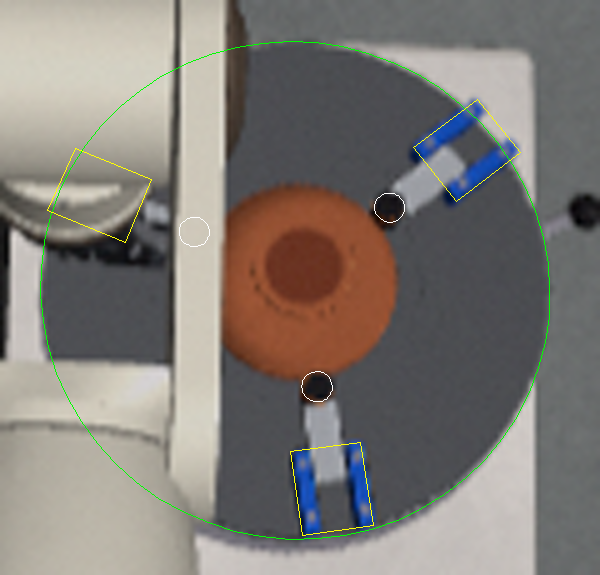

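The push force is now 9.2 N, so the jump at pad contact has happened. Together with the overlay this gives q≈0.85, and all three pads are at the bowl. Advance another ~0.08.

Call:
servo_tool:
  plan:
    - [1,[0.3,1.3,0],[0,0,0.01]]
    - [1,[0.6,2.7,0],[0,0,0.02]]
    - [1,[0.9,4.0,0],[0,0,0.03]]
    - [1,[1.15,5.4,0],[0,0,0.04]]
    - [1,[1.4,6.7,0],[0,0,0.05]]
    - [1,[1.65,8.1,0],[0,0,0.06]]
    - [1,[1.9,9.45,0],[0,0,0.07]]
    - [1,[2.1,10.8,0],[0,0,0.08]]

```text
time: 10.95
ee_pos: [0.6273, 0.0487, 0.1658]
eef_rot: [-0.001, 0.856, 0.516, -0.001]
contact_force: [-10.8, 3.4, 4.9]
grip_width: -0.0001
```

```bash
python3 st.py .94 d8; python3 -c "
from ov import *
snap('top','t8');overlay('t8','t8o',(250,120,370,235),6,(.594,-.085),np.radians(101.1)-.68,.94);print(manip.state()['contact_force'])"
```

```text
10.95 [0.62730708 0.04866231 0.16576563] F [-10.75697058   3.43668529   4.88337451] rad/tan 0.133733959576134 0.03301820862044905 Fpush 11.11612013094567
toolx az 62.16636209882827 th 62.13886993110402 j6 -1.1302701327864144
[-9.32731488  3.34785174  3.39216919]
```

View pics/d8so.png

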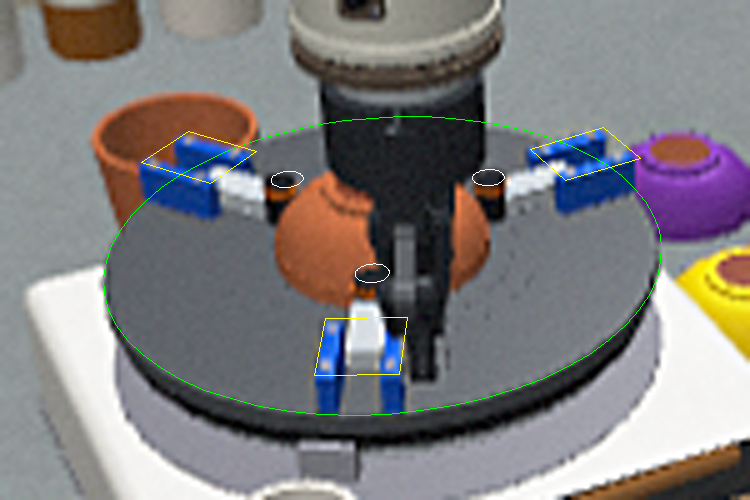

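View pics/t8o.png

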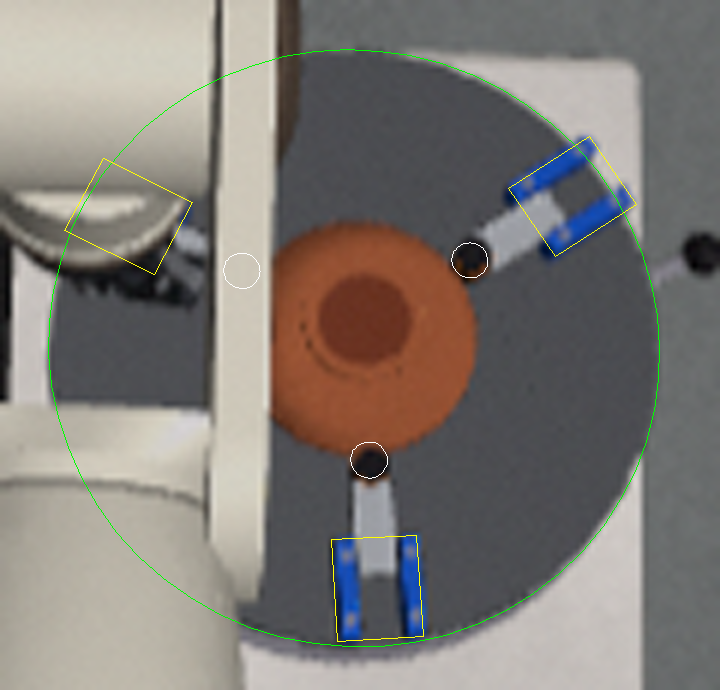

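```bash
cat > fit.py <<'E'
from ov import *
import sys
def ang(tag,k=None):
    r=load(tag);im=r['color'].astype(int);m=((im[...,2]>im[...,0]+60)&(im[...,2]>im[...,1]+50)).astype(np.uint8)
    m[:120]=0;m[240:]=0;m[:,:215]=0;m[:,375:]=0
    m=cv2.morphologyEx(m,cv2.MORPH_CLOSE,np.ones((7,7)))
    n,l,st,c=cv2.connectedComponentsWithStats(m);o=[]
    for k in range(1,n):
        if st[k,4]<120: continue
        d=onplane(r,[c[k]],.21)[0][:2]-[.5942,-.0851];o.append((st[k,4],round(1000*np.hypot(*d),1),round(np.degrees(np.arctan2(d[1],d[0])),2)))
    return o
for t in sys.argv[1:]: print(t,ang(t))
E
python3 fit.py top0 t7 t8
```

```text
top0 [(np.int32(160), np.float64(128.7), np.float64(-19.09)), (np.int32(215), np.float64(129.7), np.float64(101.19)), (np.int32(198), np.float64(128.6), np.float64(-138.58))]
t7 [(np.int32(190), np.float64(129.6), np.float64(-52.84))]
t8 [(np.int32(195), np.float64(129.2), np.float64(-57.41))]
```

```bash
python3 - <<'E'
from ov import *
out=[]
r=load('w1')
for q in (.2,.26,.32):
    row=[]
    for (x,y) in ((78,146),(222,223),(105,283)):
        a=((.594,-.085),np.radians(101.1),q)
        overlay('w1','tmp',(x-16,y-16,x+16,y+16),8,*a); row.append(cv2.imread('pics/tmp.png'))
    out.append(np.hstack(row)[:192+64])
cv2.imwrite('pics/pads.png',cv2.resize(np.vstack(out),(600,600)))
E
```

```text
(no output)
```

View pics/pads.png

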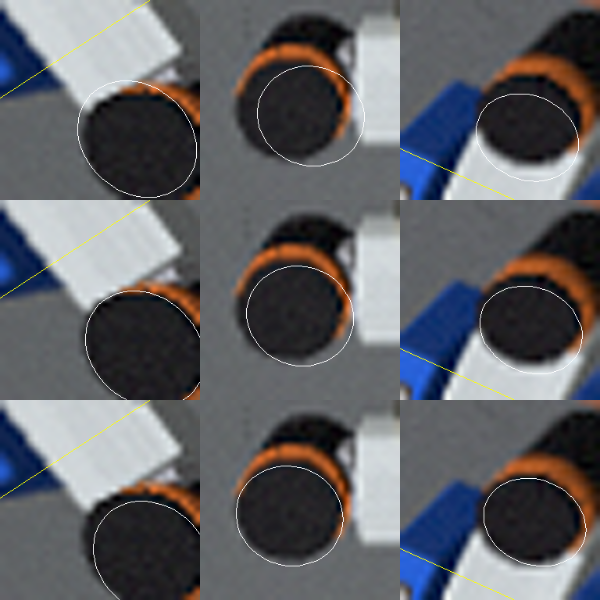

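The plate has turned 0.669 rad from its start at q0≈0.275 (mean over the three pads), so q≈0.94, mid-window. Now I'll back the finger away and lift.

Call:
servo_tool:
  plan:
    - [1,[0,-4,0],[0,0,0]]
    - [1,[0,-10,0],[0,0,0]]
    - [1,[0,-18,0],[0,0,0]]
    - [1,[0,-22,-8],[0,0,0]]
    - [1,[0,-22,-40],[0,0,0]]
    - [1,[0,-22,-90],[0,0,0]]
    - [1,[0,-22,-150],[0,0,0]]
    - [1,[0,-22,-190],[0,0,0]]

```text
time: 12.1
ee_pos: [0.6087, 0.0586, 0.3594]
eef_rot: [0.001, 0.856, 0.516, 0.001]
contact_force: [0.3, -0.5, 0.3]
grip_width: 0.0004
```

Call:
servo_tool:
  plan:
    - [1,[40,-20,0],[0,0,0]]
    - [1,[90,-40,0],[0,0,0]]
    - [1,[140,-60,0],[0,0,0]]
    - [1,[190,-80,0],[0,0,0]]
    - [1,[230,-100,0],[0,0,0]]
    - [1,[270,-120,0],[0,0,0]]
    - [1,[270,-120,0],[0,0,0]]
    - [1,[270,-120,0],[0,0,0]]

```text
time: 13.1
ee_pos: [0.6288, 0.353, 0.356]
eef_rot: [0.0, 0.856, 0.516, 0.0]
contact_force: [0.4, -0.0, 0.2]
grip_width: -0.0
```

```bash
python3 st.py .94 e1; python3 - <<'E'
from ov import *
snap('top','te');overlay('te','teo',(250,120,370,235),6,(.594,-.085),np.radians(101.1)-.669,.94)
i=cv2.imread('pics/te.png');cv2.imwrite('pics/tef.png',cv2.resize(i,(800,600)))
E
python3 fit.py te
```

```text
13.1 [0.62876122 0.35303207 0.3559589 ] F [ 0.39198691 -0.03137685  0.20872617] rad/tan 0.4035016166808151 0.17397379518952427 Fpush -0.3612122664262865
toolx az 62.17690375342309 th 62.13886993110402 j6 -0.6802719361578919
te [(np.int32(188), np.float64(128.1), np.float64(-55.64)), (np.int32(204), np.float64(129.0), np.float64(64.32))]
```

View pics/teo.png

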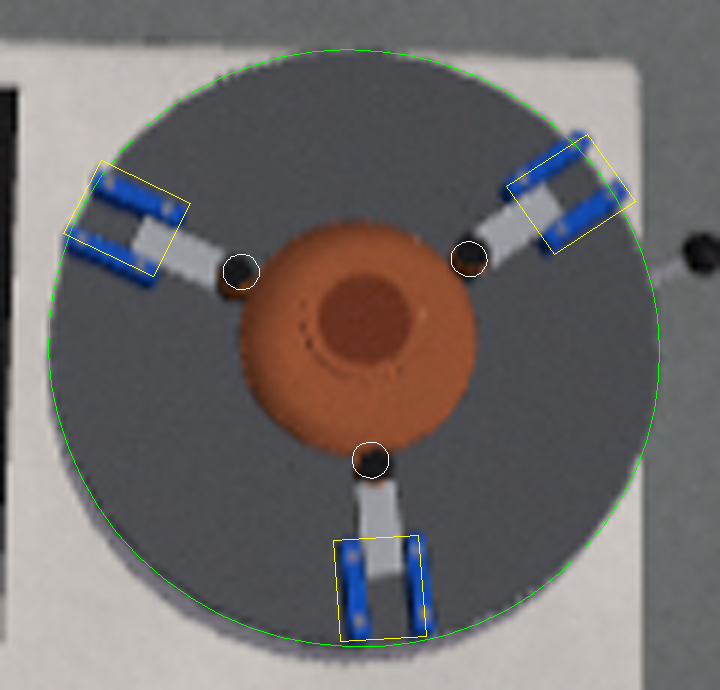

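View pics/tef.png

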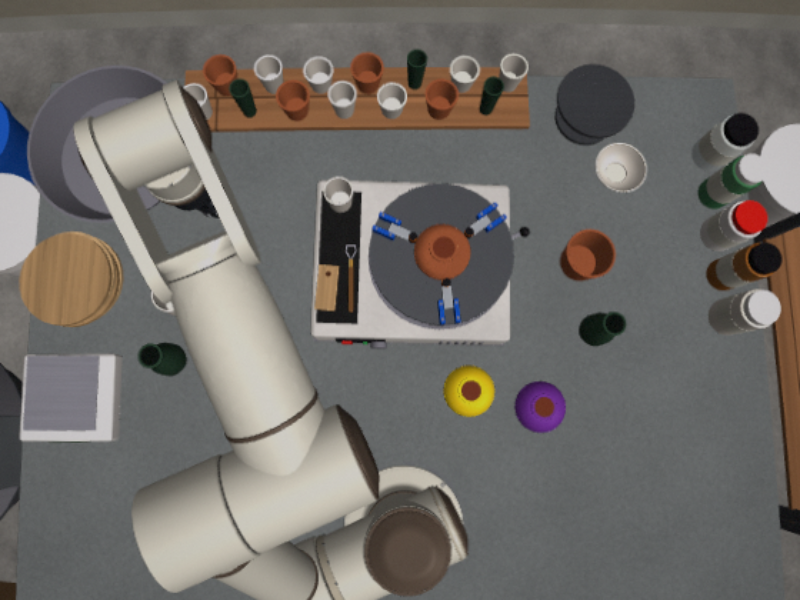

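View pics/e1so.png

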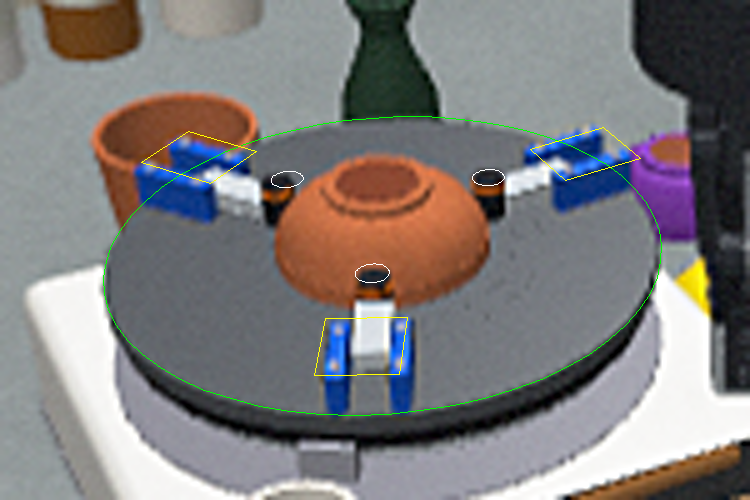

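The chuck relaxed by about 0.03 rad on release, so Δ=0.641. I'll pin down the starting joint value better with the circle through the three pads, which doesn't depend on the axis.

```bash
python3 - <<'E'
from ov import *
def circ(P):
    A=np.c_[2*P[:,:2],np.ones(3)];s=np.linalg.solve(A,(P[:,:2]**2).sum(1));return s[:2],np.sqrt(s[2]+s[:2]@s[:2])
for t,uv in(('w1',[(84.6,152.7),(220.9,224.3),(109.6,286.5)]),):
    c,R=circ(onplane(load(t),uv,.217));print(t,c,R,(.094-R)/.03)
# zoom others
row=[]
for t,z,pts in(('top0',16,((282,180),(318,148),(330,195))),('scene0',16,((185,175),(229,157),(235,186)))):
    r=load(t)
    row.append(np.hstack([cv2.resize(cv2.cvtColor(r['color'],cv2.COLOR_RGB2BGR)[y-8:y+8,x-8:x+8],(256,256),interpolation=cv2.INTER_CUBIC) for x,y in pts]))
im=np.vstack(row)
for k in range(0,768,64): cv2.line(im,(k,0),(k,511),(0,255,0) if k%256==0 else (90,90,90),1)
for k in range(0,512,64): cv2.line(im,(0,k),(767,k),(0,255,0) if k%256==0 else (90,90,90),1)
cv2.imwrite('pics/padz.png',im)
E
```

```text
w1 [ 0.59308757 -0.0854511 ] 0.08584010145969666 0.27199661801011144
```

View pics/padz.png

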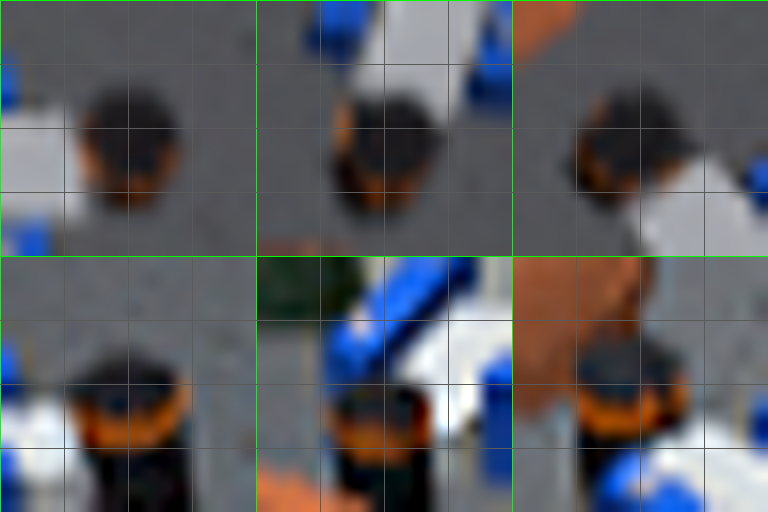

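```bash
python3 - <<'E'
from ov import *
def circ(P):
    A=np.c_[2*P[:,:2],np.ones(3)];s=np.linalg.solve(A,(P[:,:2]**2).sum(1));return s[:2],np.sqrt(s[2]+s[:2]@s[:2])
for t,T,uv in(('top0',((274,172),(310,140),(322,187)),((131,133),(137,137),(124,133))),('scene0',((177,167),(221,149),(227,178)),((129,131),(125,144),(116,106)))):
    p=[(a[0]+b[0]/16-.5,a[1]+b[1]/16-.5) for a,b in zip(T,uv)]
    c,R=circ(onplane(load(t),p,.217));print(t,c,R,(.094-R)/.03)
s=manip.state();print(s['time'])
snap('top','tf')
E
python3 fit.py te tf
```

```text
top0 [ 0.59512086 -0.085012  ] 0.08490686484489869 0.30310450517004367
scene0 [ 0.59613511 -0.08412571] 0.08437333062318889 0.3208889792270372
13.25
te [(np.int32(188), np.float64(128.1), np.float64(-55.64)), (np.int32(204), np.float64(129.0), np.float64(64.32))]
tf [(np.int32(188), np.float64(128.1), np.float64(-55.64)), (np.int32(203), np.float64(128.9), np.float64(64.37))]
```

Three separate views give q0 ≈ 0.27, 0.30 and 0.32, so the chuck now stands at about 0.93 (0.91–0.96). It is stable between pictures, inside the snug window, and the arm is clear.

```bash
python3 -c "
from workcell import manip
print(manip.hand_in())"
```

```text
the job is handed in; nothing more can be done
None
```

The chuck is closed on the bowl at a joint value of about 0.93 rad, inside the 0.87–1.00 snug range, and I have handed the job in. I pushed one blue arm's push rail with the shut fingertips along a 134 mm arc. Then I backed the finger off and moved the arm clear, finishing at about 13 s.

**Last checks:**
- **Grip:** the pictures show all three pads against the bowl. The plate relaxed about 0.03 rad when I let go, then stayed put in the next two pictures.
- **Forces:** the last push-force reading was about 11 N, and about 0.4 N after release.
- **Surroundings:** in the last top view every bystander it shows is where it started. The mug is mostly hidden by the arm there, so I could not check it, but the arm did not work near it.

**What disagreed:**
- **Finger length:** the shut fingertips really end about 35 mm behind the reported TCP. My first push passed over the rail without moving anything, so I lowered the finger and repeated it.
- **Joint value:** my three views put the starting value at 0.27–0.32, which makes the final value 0.91–0.96. The last push force alone suggests a lower value, about 0.87, at the bottom of the range. I trusted the pictures, since the friction is not known exactly.

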